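# Dock the tote at the press and present the ball tray over it

### The arm

A 7-joint arm with a two-finger parallel gripper is mounted at the origin on the work surface. World frame = base frame: x ahead of the robot, y to its left, z up, the work surface at z = 0. Lengths are in mm, angles in rad, forces in N, time in s.
With the tool pointing down it reaches from about 400 to 900 mm from the base axis. Payload 5.6 kg.
Tool frame: the origin (TCP) lies on the centre line of the jaws, within the pads' length; the fingertips stand 14 mm ahead of it and the grasp point (between the pads) lies 5 mm behind it (manip.tcp_to_tips is the distance from the TCP to the fingertips, in mm); z points along the fingers, y is the direction in which the jaws open and shut (so a half turn about z gives the same grasp; the last joint's range is limited). The gripper opens to 92 mm and grips with 3 to 60 N. Pads are 20 mm wide; open, the fingers measure 128 mm over their backs; the gripper's body (75 mm by 189 mm) begins 69 mm behind the grasp point.
Start: joints at [1.093, 0.468, -0.012, 1.603, 0.006, 1.071, -0.056], TCP at [273.76, -589.545, 228.592] pointing down, gripper open.
Joint ranges: [-2.53, 2.53], [-0.31, 2.02], [-1.57, 1.55], [0.28, 2.44], [-1.29, 4.43], [0.15, 1.84], [-2.92, 2.92]. Speed limits (rad/s): [2.57, 2.57, 3.14, 3.14, 3.14, 3.14, 3.14].

### API

Orientations are given as a rotation vector (axis times angle).
In Python, from plant import manip gives the robot as it stands. The module is installed in compiled form; this text tells all that it offers.
- The arm moves only by the tool jog_arm, never from a script. Its argument "increments" is a list of rows, each an object with "hand": the opening, from 0 (shut) to 1 (fully open); "offset": the shift along the tool's x, y, z in mm, a list of three; "twist": the turn about the tool's z in degrees. A call has 1 to 20 rows; each row shifts and turns the commanded pose from where the row before left it, along the tool's axes as they then stand; what a row does not reach is not made up. A row lasts 1/8 s, in which the tool goes at most 62.5 mm and 10.7 degrees, less where a joint would pass 70% of its speed; a pose out of reach is approached as far as the arm can. A call is refused whole if a number of a shift passes 62.5 or a number of a turn 10.7, either way. A call with a gripper value outside its range is refused whole. The fingers move at their own pace and stop on an object; "newtons" is the grip in N (left out, the last holds). Time passes only in rows, so rows that do not move let the fingers close. It gives the time, the measured TCP pose, the force and the opening at its end, in the units of the state.
- manip.state(): the state, without advancing time (a new reading comes with each control period).
- manip.grab_frame(name): name is "side" or "top"; returns a dict with "pixels" (420x560x3 uint8, red, green, blue), "mtx" (3x3 intrinsics, pixels), "R" (3x3) and "t" (3): a world point X has camera coordinates R X + t. Camera axes: x right, y down, z forward; pixel columns grow to the right and rows downward; lengths in mm; the calibration is good to about 2 mm. A picture is of the moment at which its call begins. There is no depth.
- manip.hand_in(): hands the job in, once; it reports no verdict.
Trained networks look in a picture, given as the dict that the camera call returned (one of the last four; its "shot" number tells which), for a name from the list of things; names that differ only in an ending like _2 or _b are one class to them, and where a whole thing is asked for, a point or a joint stands for the part that bears it (a point fixed in the world has none). Each returns a list of dicts, best first, with "confidence" (0 to 1); they miss things now and then, are a little off and sometimes report something else, mostly with a low value. They report only what shows in the picture. A call takes as long as a camera call. They do not tell look-alikes from the thing itself.
- manip.find_in(picture, thing): "extent" ([centre column, centre row, width, height] in pixels, round what is visible of it).
- manip.masks_of(picture, thing): "mask" (420x560 bool, what is visible of it) and "extent" ([centre column, centre row, width, height] in pixels, round what is visible of it).
The state is a dict: "time_s": time; "joint_pos": joint angles; "dq": joint speeds; "joint_efforts": joint torques, N m; "tool_pos": TCP position; "tool_rot": TCP orientation; "contact_force": force on the tool from outside, world axes, zero at the start; "torque": the same for the moment, N m; "gripper_width": finger opening in mm.
Only numpy, scipy, OpenCV 4.12 (cv2) and the standard library are available. Lean on these libraries where they do the work, as an engineer would, in place of code of your own. Each camera call takes 0.05 s, during which the arm holds its last target.

### The job

Push the open parts tote along the rollers, without lifting it, into the station bay until it is fully home against the end stop. Then pick up, by its upright handle, the tray that has the loose steel ball in its pocket (leave the like tray with the empty pocket where it is) and carry this ball tray, without tipping the ball out of its pocket, to over the middle of the tote. Finish while still holding the tray there, level and still, its underside about 100 mm above the tote's rim and touching nothing but the gripper.

Things in the scene. Friction and masses are not known exactly. Their poses are not given: they have to be found in the camera images.
- track: Fixed roller track. Origin on the table, mid-width; y runs along it to the bay at its +y end (robot's left), x across. Free steel rollers, tops 45 mm above the table, span y -174 to +189 mm. Side rails: inner faces x = +-68, 60 mm high. Bay: grey cheeks, inner faces x = +-64.5, 91 mm high, from y = +65 (flared mouth from +20) to the grey end stop, inner face y = +200, 91 mm high.
- bay (a point): Point on the roller tops (45 mm above the table) where the middle of the tote's underside lies when fully home; axes as the track (y towards the end stop, 80 mm further on). Fully home, the tote's centre is 30 mm above this point and about 1 mm past it in y.
- tote_center (a point): Centre of the open tote, half-way up: 118 mm across, 158 mm along, 60 mm high, walls 4 mm, about 0.45 kg, white sleeves fixed inside. y along its length, towards the bay; z up. On the rollers 110 to 180 mm short of home; rim 105 mm above the table. Rolls easily (about 1 N), stops nearly at once. Push with shut fingers on the middle of its end wall away from the bay.
- tray_grip (a point): Centre of the ball tray's handle, 40 mm above the tray's underside. Loose aluminium plate 130 x 80 x 8 mm flat on the table, about 0.22 kg. Handle: upright black bar amid it, 36 mm along x, 14 mm thick along y, from 8 to 58 mm above the underside; pinch it from above across y. x along the plate to the pocket, z up. A 30 mm round steel stub, 12 mm high, stands at x = -42 mm.
- tray_pocket (a point): Where the ball's centre lies when it is in the middle of the ball tray's pocket: x = +42 mm from the handle, 19 mm above the tray's underside. The pocket is a round rim 30 mm inside, 3 mm high, on the plate; the ball can roll about 7 mm any way in it and climbs out if the tray is tipped beyond about 40 degrees.
- ball_center (a point): Centre of the loose steel ball, 22 mm diameter, 43 g, lying in the ball tray's pocket.
- spare_grip (a point): Grip point of the other tray, the same in every way but with an empty pocket; it and the ball tray may lie in either place to the robot's right. To be left alone.
There are look-alikes about, which are no part of the job. What is shaped like the part that bears tote_center but brown or yellow is not meant. Leave any green look-alike of the part that bears tray_grip alone.

How it is judged:
By the outcome, as a careful person would: the job done as asked, in the order asked, and still so for the second after the job is handed in, while the arm keeps its last pose, push and grip.
It also fails if it takes over 70 s, if anything falls off the work surface, if the arm or the gripper's body presses on something with over 40 N, if the wrist force passes 120 N, or if a joint passes its speed limit or range.

## Working session

There is one attempt and no reset: what is moved stays moved. The work goes in short steps, Python scripts to look and compute and a tool call to move; the robot and the scene stay as the last step left them, time stands still between calls to the robot, and variables do not carry over. Pictures are saved under pics/ and viewed, and the job is handed in when it is done.

Besides the shell and the picture viewer there is one more tool, called after "Request:" as a command line: name --argument value ..., lists and objects as JSON in quotes. jog_arm: Moves the arm, as the interface text tells. Its arguments: {"type":"object","properties":{"increments":{"type":"array","items":{"type":"object","properties":{"hand":{"type":"number"},"offset":{"type":"array","items":{"type":"number"}},"twist":{"type":"number"}}}},"newtons":{"type":"number"}},"required":["increments"]}

```bash
mkdir -p pics
python3 - <<'E'
from plant import manip
import cv2, numpy as np
s=manip.state(); print({k:np.round(v,3) for k,v in s.items()})
for n in("side","top"):
    p=manip.grab_frame(n); cv2.imwrite(f"pics/{n}0.png",p["pixels"][:,:,::-1])
    np.savez(f"{n}0.npz",**p)
    print(n,p["mtx"],p["R"],p["t"],p["shot"])
    for th in("track","tote_center","tray_grip","ball_center","spare_grip","tray_pocket"):
        try:
            print(th,[(round(d["confidence"],2),np.round(d["extent"]).tolist()) for d in manip.find_in(p,th)])
        except Exception as e: print(th,e)
E
```

```text
{'time_s': np.float64(0.0), 'joint_pos': array([ 1.093,  0.468, -0.012,  1.604,  0.006,  1.071, -0.056]), 'dq': array([-0.001,  0.002, -0.   , -0.001,  0.001,  0.001,  0.   ]), 'joint_efforts': array([-0.0000e+00, -5.2058e+01, -1.3000e-02, -2.4376e+01, -5.7000e-02,
        1.7000e-02,  0.0000e+00]), 'tool_pos': array([ 273.497, -589.051,  227.637]), 'tool_rot': array([-3.066e+00, -6.770e-01,  1.000e-03]), 'contact_force': array([-0.135, -0.705, -0.341]), 'torque': array([ 0.024, -0.008, -0.004]), 'gripper_width': np.float64(91.846)}
side [[541.38994274   0.         272.30776184]
 [  0.         541.38994274 202.01691734]
 [  0.           0.           1.        ]] [[ 0.98592728 -0.166628   -0.01350949]
 [-0.10705949 -0.56726187 -0.81654898]
 [ 0.1283965   0.80650423 -0.57711806]] [-550.44467717   78.17487024 1077.04689367] 1
track [(0.55, [289.0, 170.0, 104.0, 127.0])]
tote_center [(0.95, [292.0, 163.0, 75.0, 66.0]), (0.63, [131.0, 311.0, 113.0, 107.0]), (0.6, [403.0, 336.0, 134.0, 119.0])]
tray_grip [(0.91, [392.0, 211.0, 72.0, 52.0]), (0.88, [256.0, 293.0, 77.0, 46.0])]
ball_center []
spare_grip [(0.88, [253.0, 366.0, 99.0, 68.0])]
tray_pocket [(0.93, [389.0, 212.0, 69.0, 50.0]), (0.7, [258.0, 291.0, 80.0, 50.0])]
top [[396.98538762   0.         284.05608121]
 [  0.         396.98538762 215.64443663]
 [  0.           0.           1.        ]] [[ 0.02173278 -0.99971972 -0.00938955]
 [-0.98548773 -0.01984003 -0.16858325]
 [ 0.16834971  0.01291707 -0.9856427 ]] [-77.90635229 527.31273274 853.37431073] 2
track [(0.76, [204.0, 183.0, 192.0, 83.0])]
tote_center [(0.93, [227.0, 180.0, 75.0, 61.0]), (0.9, [372.0, 331.0, 93.0, 87.0]), (0.9, [425.0, 147.0, 84.0, 88.0])]
tray_grip [(0.8, [283.0, 112.0, 53.0, 58.0]), (0.74, [361.0, 239.0, 39.0, 56.0])]
ball_center [(0.58, [362.0, 219.0, 5.0, 4.0])]
spare_grip [(0.63, [421.0, 249.0, 41.0, 61.0])]
tray_pocket [(0.68, [283.0, 112.0, 52.0, 60.0])]
```

View pics/side0.png

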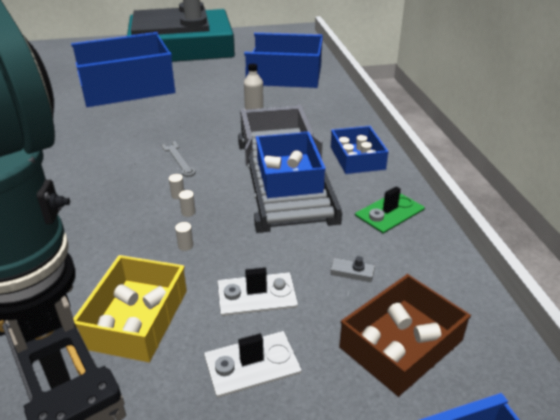

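View pics/top0.png

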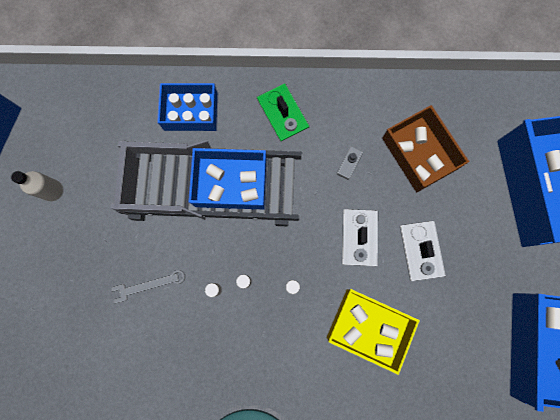

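Candidates for the ball tray: white trays at top (361,238) / side (257,292), at top (423,250) / side (252,362), and a green look-alike at top (283,112). In the first, the pocket appears to hold a ball. I'll confirm this in an enlarged crop.

Run:
```python
import cv2,numpy as np
a=np.load("top0.npz")["pixels"][195:290,330:455,::-1]; b=np.load("side0.npz")["pixels"][255:400,190:310,::-1]
a=cv2.resize(a,None,fx=4,fy=4,interpolation=cv2.INTER_CUBIC)[:, :]
b=cv2.resize(b,(300,362),interpolation=cv2.INTER_CUBIC)
H=max(a.shape[0],b.shape[0]); im=np.zeros((H,a.shape[1]+b.shape[1],3),np.uint8)
im[:a.shape[0],:a.shape[1]]=a; im[:b.shape[0],a.shape[1]:]=b
cv2.imwrite("pics/crop0.png",im)
c=np.load("top0.npz")["pixels"][130:235,100:310,::-1]
cv2.imwrite("pics/crop1.png",cv2.resize(c,None,fx=3.8,fy=3.8,interpolation=cv2.INTER_CUBIC))
```

```text
(no output)
```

View pics/crop0.png

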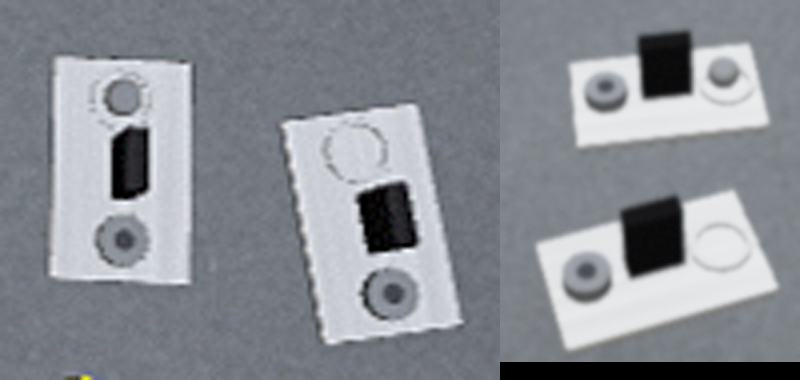

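View pics/crop1.png

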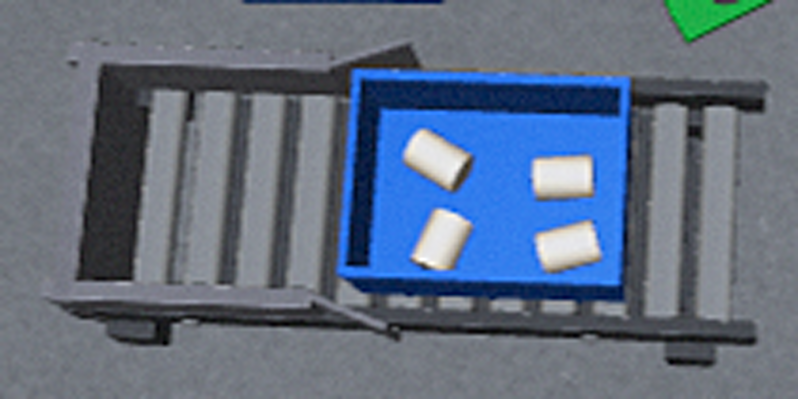

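The crop shows a grey ball sitting in the pocket ring of the tray at top (361,219), which is the one meant. The other white tray, at top (418,233), has an empty ring, so it is the spare. The blue tote on the rollers is at top (228,178). Next I'll fit poses in both views.

```bash
cat > h.py <<'E'
import numpy as np,cv2
from scipy.optimize import least_squares
def proj(c,X): 
    X=np.atleast_2d(X); q=(X@c["R"].T+c["t"])@c["mtx"].T; return q[:,:2]/q[:,2:]
def ray(c,uv,z):
    d=c["R"].T@np.linalg.inv(c["mtx"])@np.array([*uv,1.]); o=-c["R"].T@c["t"]; return o+d*(z-o[2])/d[2]
def tri(c1,u1,c2,u2):
    P=lambda c:c["mtx"]@np.c_[c["R"],c["t"]]
    X=cv2.triangulatePoints(P(c1),P(c2),np.array(u1,float).reshape(2,1),np.array(u2,float).reshape(2,1)); return (X[:3]/X[3]).ravel()
def rig(p,L):
    x,y,z,a=p; c,s=np.cos(a),np.sin(a); return np.array(L)@np.array([[c,s,0],[-s,c,0],[0,0,1]])+[x,y,z]
E
python3 - <<'E'
from h import *
T=dict(np.load("top0.npz"));S=dict(np.load("side0.npz"))
# tray corners, order: far-ball-left.. in top crop: TL,TR,BR,BL
f=lambda L:np.array([[x/4+330,y/4+195] for x,y in L])-0.375
g=lambda L:np.array([[(x-500)/2.5+190,y/2.5+255] for x,y in L])-0.3
t=f([(55,57),(189,63),(189,284),(52,276)])
# world: image up in top = +x, left=+y. side: right=+x, up=+y
s=g([(752,44),(769,124),(577,147),(571,63)])
for a,b in zip(t,s): print("corner",tri(T,a,S,b).round(1), ray(T,a,8).round(1),ray(S,b,8).round(1))
L=[(65,40,8),(65,-40,8),(-65,-40,8),(-65,40,8)]
r=least_squares(lambda p:np.r_[(proj(T,rig(p,L))-t).ravel()/1,(proj(S,rig(p,L))-s).ravel()],[450,-100,0,0])
print("tray",r.x.round(3),np.abs(r.fun).max())
# handle top & ball
ball=tri(T,(361.0-.4+0.3,219-.2),S,(723-500,0) if 0 else ((723-500)/2.5+190-.3,72/2.5+255-.3)); print("ball",ball)
p=r.x
for c,n,img in((T,"top",0),(S,"side",0)):
    im=c["pixels"][:,:,::-1].copy(); k=4
    im=cv2.resize(im,None,fx=k,fy=k,interpolation=cv2.INTER_CUBIC)
    def poly(L,col): cv2.polylines(im,[np.int32((proj(c,rig(p,L))+.5)*k)],True,col,1)
    poly(L,(0,0,255)); poly([(x,y,58) for x,y in((18,7),(18,-7),(-18,-7),(-18,7))],(0,255,255))
    th=np.linspace(0,6.28,30); poly([(42+15*np.cos(a),15*np.sin(a),11) for a in th],(0,255,0)); poly([(42+11*np.cos(a),11*np.sin(a),19) for a in th],(255,0,0))
    o=proj(c,p[:3])[0]*k; u,v=int(o[0]),int(o[1]); cv2.imwrite(f"pics/fit_{n}.png",im[v-230:v+170,u-200:u+200])
# tote
t=np.array([(351,70),(628,78),(622,286),(340,278)])/3.8+[100,130]-.37
L=[(59,79,30),(59,-79,30),(-59,-79,30),(-59,79,30)]
for a in t: print(ray(T,a,105).round(1))
r=least_squares(lambda p:(proj(T,rig([p[0],p[1],75,p[2]],L))-t).ravel(),[550,100,0]); print("tote",r.x.round(3),np.abs(r.fun).max())
p=[r.x[0],r.x[1],75,r.x[2]]
im=cv2.resize(S["pixels"][90:240,210:360,::-1],None,fx=4,fy=4,interpolation=cv2.INTER_CUBIC)
cv2.polylines(im,[np.int32((proj(S,rig(p,L))+.5-[210,90])*4)],True,(0,0,255),1)
cv2.imwrite("pics/fit_tote.png",im)
E
python3 -c "
import cv2,numpy as np
a=[cv2.imread('pics/fit_%s.png'%n) for n in('top','side')]
cv2.imwrite('pics/fit.png',np.hstack(a))"
```

```text
corner [ 555.8 -205.7   10.1] [ 554.1 -205.9    8. ] [ 557.5 -203.2    8. ]
corner [ 552.7 -284.4    9.4] [ 552.  -284.6    8. ] [ 553.4 -283.     8. ]
corner [ 423.3 -282.     9.5] [ 422.8 -282.3    8. ] [ 423.6 -280.6    8. ]
corner [ 426.1 -203.2   11.6] [ 425.7 -203.7    8. ] [ 426.6 -199.3    8. ]
tray [ 4.89414e+02 -2.43739e+02  2.05500e+00 -2.70000e-02] 0.8318576645723965
ball [ 528.80120678 -244.0104804    23.63504103]
[663.5 135.8 105. ]
[661.7 -23.  105. ]
[540.7 -23.2 105. ]
[542.1 134.5 105. ]
tote [ 6.0193e+02  5.6004e+01 -4.0000e-03] 1.0095884027424518
```

View pics/fit.png

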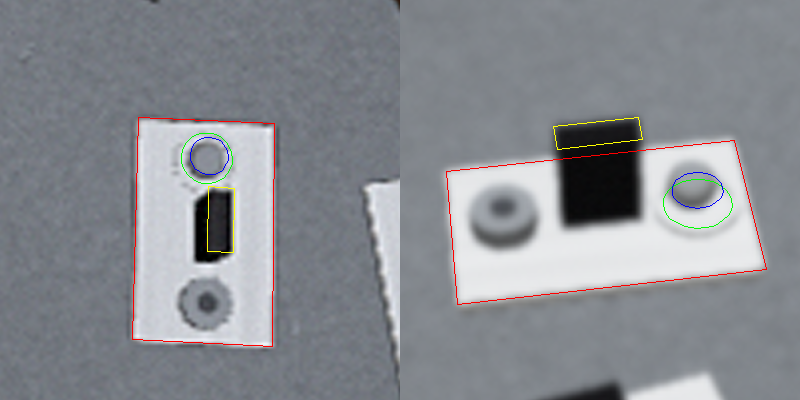

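View pics/fit_tote.png

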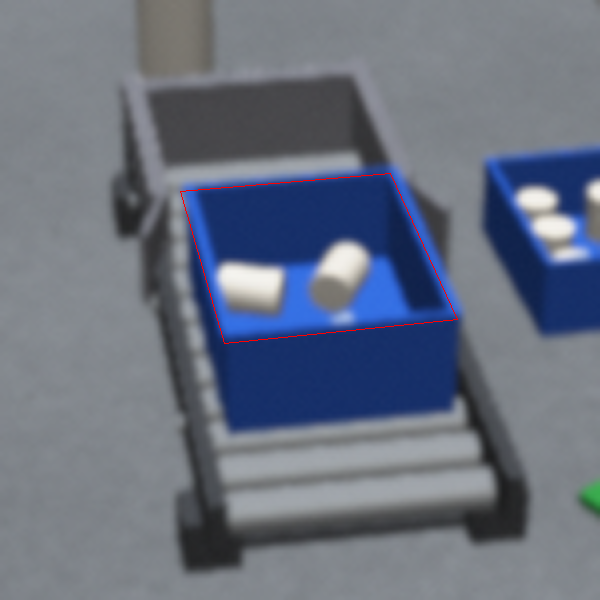

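The tote centre fits at about (602, 56) with yaw ≈ 0. The ball tray fits at (489.4, -243.7) with yaw -0.027, and its height and ball position triangulate consistently. Next I'll measure the end stop and the track axis.

Run:
```python
from h import *
T=dict(np.load("top0.npz"));S=dict(np.load("side0.npz"))
k=lambda u,v:(u/3.8+100-.37,v/3.8+130-.37)
q=lambda u,v:(u/4+210-.37,v/4+90-.37)
for n,p in(("stop top +x",k(103,65)),("stop top -x",k(80,280)),("rail in near +x",k(752,105)),("cheek +x mouth flare",k(335,70)),("cheek -x",k(312,300))): print(n,ray(T,p,91).round(1),ray(T,p,60).round(1))
print("tri stop corner +x",tri(T,k(103,65),S,q(352,78))); print(tri(T,k(80,280),S,q(148,92)))
# rail ends (z 60) near end: outer top corners
print(tri(T,k(765,85),S,q(525,480)),tri(T,k(755,325),S,q(183,497)))
# pushing side view rail ends
im=np.load("top0.npz")["pixels"][130:235,105:205,::-1]
cv2.imwrite("pics/c2.png",cv2.resize(im,None,fx=5.5,fy=5.5,interpolation=cv2.INTER_CUBIC))
```

```text
stop top +x [668.8 284.6  91. ] [679.5 298.   60. ]
stop top -x [540.8 286.3  91. ] [546.8 299.8  60. ]
rail in near +x [651.6 -94.2  91. ] [661.7 -94.8  60. ]
cheek +x mouth flare [668.2 148.7  91. ] [679.  157.1  60. ]
cheek -x [531.9 153.3  91. ] [537.6 161.8  60. ]
tri stop corner +x [670.33461225 284.42010005  91.41478471]
[542.86933211 285.45435679  93.38007971]
[ 675.60501609 -102.48353576   60.0590566 ] [515.70580293 -98.54789032  70.84649694]
```

View pics/c2.png

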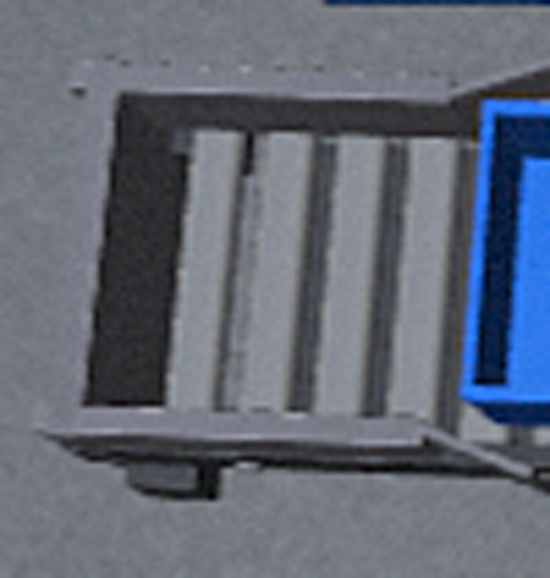

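Request:
jog_arm --increments '[{"hand": 0,"twist": 8.5},{"hand": 0,"twist": 8.5},{"hand": 0,"twist": 8.6},{"hand": 0,"offset": [20,-33,0]},{"hand": 0,"offset": [20,-33,0]},{"hand": 0,"offset": [20,-33,0]},{"hand": 0,"offset": [20,-33,0]},{"hand": 0,"offset": [20,-33,0]},{"hand": 0,"offset": [20,-33,0]},{"hand": 0,"offset": [20,-33,0]},{"hand": 0,"offset": [20,-33,0]},{"hand": 0,"offset": [20,-33,0]},{"hand": 0,"offset": [20,-33,0]},{"hand": 0,"offset": [20,-33,0]},{"hand": 0,"offset": [20,-33,0]},{"hand": 0,"offset": [20,-33,0]},{"hand": 0,"offset": [20,-33,0]},{"hand": 0,"offset": [20,-33,0]},{"hand": 0,"offset": [20,-33,0]},{"hand": 0}]'

```text
validation failed for argument at $.in...
```

Request:
jog_arm --increments '[{"hand": 0,"offset": [0,0,0],"twist": 8.5},{"hand": 0,"offset": [0,0,0],"twist": 8.5},{"hand": 0,"offset": [0,0,0],"twist": 8.6},{"hand": 0,"offset": [20,-33,0],"twist": 0},{"hand": 0,"offset": [20,-33,0],"twist": 0},{"hand": 0,"offset": [20,-33,0],"twist": 0},{"hand": 0,"offset": [20,-33,0],"twist": 0},{"hand": 0,"offset": [20,-33,0],"twist": 0},{"hand": 0,"offset": [20,-33,0],"twist": 0},{"hand": 0,"offset": [20,-33,0],"twist": 0},{"hand": 0,"offset": [20,-33,0],"twist": 0},{"hand": 0,"offset": [20,-33,0],"twist": 0},{"hand": 0,"offset": [20,-33,0],"twist": 0}]'

```text
time_s: 2.33
tool_pos: [478.4, -260.9, 228.8]
tool_rot: [3.141, -0.019, 0.001]
contact_force: [-0.0, -0.1, -0.0]
gripper_width: 0.6
```

Request:
jog_arm --increments '[{"hand": 0,"offset": [20,-33,0],"twist": 0},{"hand": 0,"offset": [20,-33,0],"twist": 0},{"hand": 0,"offset": [20,-33,0],"twist": 0},{"hand": 0,"offset": [20,-33,0],"twist": 0},{"hand": 0,"offset": [20,-33,0],"twist": 0},{"hand": 0,"offset": [20,-33,0],"twist": 0},{"hand": 0,"offset": [0,0,0],"twist": 0},{"hand": 0,"offset": [0,0,0],"twist": 0}]'

```text
time_s: 3.32
tool_pos: [599.8, -66.3, 228.4]
tool_rot: [3.141, -0.02, -0.001]
contact_force: [0.4, -0.4, -0.7]
gripper_width: 0.6
```

Run:
```python
from plant import manip
import cv2
p=manip.grab_frame("side"); cv2.imwrite("pics/side1.png",p["pixels"][:,:,::-1])
print(manip.state()["tool_pos"],manip.state()["contact_force"])
```

```text
[599.610216   -66.86817392 228.46976624] [-0.11040785  0.20939813 -0.48535254]
```

View pics/side1.png

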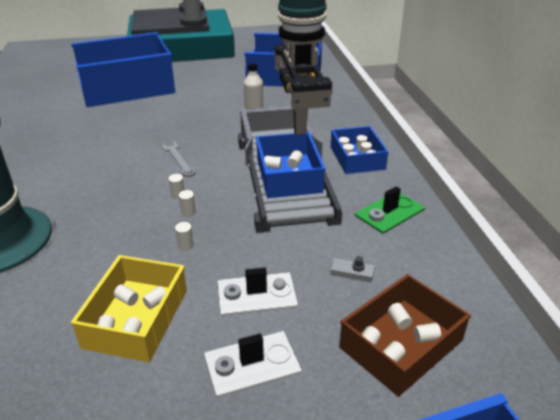

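Run:
```python
from h import *
S=dict(np.load("side0.npz"));print(proj(S,[[600,-66.5,214],[600,-66.5,79],[600,-48,65]]))
```

```text
[[299.62883368 133.81075126]
 [298.54695233 195.42428278]
 [296.5336994  196.03576994]]
```

The shut fingertips show at side (300,134), which matches the projected position behind the tote. Now I'll lower them behind its end wall.

Request:
jog_arm --increments '[{"hand": 0,"offset": [0,0,30],"twist": 0},{"hand": 0,"offset": [0,0,30],"twist": 0},{"hand": 0,"offset": [0,0,30],"twist": 0},{"hand": 0,"offset": [0,0,30],"twist": 0},{"hand": 0,"offset": [1,0,27],"twist": 0},{"hand": 0,"offset": [0,0,0],"twist": 0},{"hand": 0,"offset": [0,-5,0],"twist": 0},{"hand": 0,"offset": [0,-5,0],"twist": 0},{"hand": 0,"offset": [0,-5,0],"twist": 0},{"hand": 0,"offset": [0,-5,0],"twist": 0},{"hand": 0,"offset": [0,-5,0],"twist": 0},{"hand": 0,"offset": [0,-5,0],"twist": 0}]'

```text
time_s: 4.88
tool_pos: [601.5, -35.5, 81.6]
tool_rot: [3.141, -0.019, -0.0]
contact_force: [-1.0, -1.1, 0.5]
gripper_width: 0.4
```

Request:
jog_arm --increments '[{"hand": 0,"offset": [0,-7,0],"twist": 0},{"hand": 0,"offset": [0,-7,0],"twist": 0},{"hand": 0,"offset": [0,-7,0],"twist": 0},{"hand": 0,"offset": [0,-7,0],"twist": 0},{"hand": 0,"offset": [0,-7,0],"twist": 0},{"hand": 0,"offset": [0,-7,0],"twist": 0},{"hand": 0,"offset": [0,-7,0],"twist": 0},{"hand": 0,"offset": [0,-7,0],"twist": 0}]'

```text
time_s: 5.88
tool_pos: [602.4, 21.0, 81.6]
tool_rot: [-3.142, 0.019, -0.001]
contact_force: [1.5, -2.0, 0.1]
gripper_width: 0.7
```

Run:
```python
from plant import manip
import cv2
p=manip.grab_frame("side"); cv2.imwrite("pics/side2.png",cv2.resize(p["pixels"][80:240,200:380,::-1],None,fx=3,fy=3))
print(manip.state()["tool_pos"],manip.state()["contact_force"])
```

```text
[602.09243487  22.56652721  81.58505548] [0.61745226 0.11560255 0.59983589]
```

View pics/side2.png

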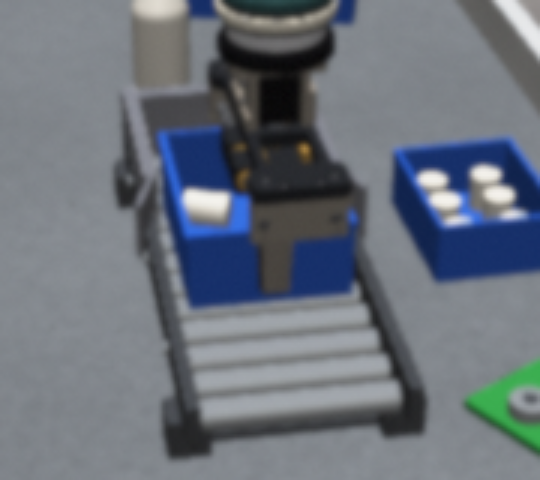

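The picture shows the finger at column 276 against the end wall, whose middle is at column 273. The tote is rolling in square to the track, so I'll keep pushing.

Request:
jog_arm --increments '[{"hand": 0,"offset": [0,-7,0],"twist": 0},{"hand": 0,"offset": [0,-7,0],"twist": 0},{"hand": 0,"offset": [0,-7,0],"twist": 0},{"hand": 0,"offset": [0,-7,0],"twist": 0},{"hand": 0,"offset": [0,-7,0],"twist": 0},{"hand": 0,"offset": [0,-7,0],"twist": 0},{"hand": 0,"offset": [0,-7,0],"twist": 0},{"hand": 0,"offset": [0,-7,0],"twist": 0},{"hand": 0,"offset": [0,-7,0],"twist": 0},{"hand": 0,"offset": [0,-7,0],"twist": 0}]'

```text
time_s: 7.18
tool_pos: [603.1, 91.0, 81.6]
tool_rot: [-3.142, 0.019, -0.0]
contact_force: [1.0, -1.7, 0.9]
gripper_width: 0.4
```

Request:
jog_arm --increments '[{"hand": 0,"offset": [0,-4,0],"twist": 0},{"hand": 0,"offset": [0,-3,0],"twist": 0},{"hand": 0,"offset": [0,-2,0],"twist": 0},{"hand": 0,"offset": [0,-2,0],"twist": 0}]'

```text
time_s: 7.68
tool_pos: [603.1, 101.5, 81.5]
tool_rot: [3.141, -0.019, -0.0]
contact_force: [0.8, -1.5, 0.5]
gripper_width: 0.6
```

Request:
jog_arm --increments '[{"hand": 0,"offset": [0,-2,0],"twist": 0},{"hand": 0,"offset": [0,-2,0],"twist": 0}]'

```text
time_s: 7.92
tool_pos: [603.2, 105.6, 81.6]
tool_rot: [3.141, -0.019, -0.0]
contact_force: [1.1, -1.2, 0.7]
gripper_width: 0.4
```

Request:
jog_arm --increments '[{"hand": 0,"offset": [0,-1.5,0],"twist": 0},{"hand": 0,"offset": [0,-1.5,0],"twist": 0}]'

```text
time_s: 8.18
tool_pos: [603.2, 108.6, 81.6]
tool_rot: [3.141, -0.019, -0.0]
contact_force: [0.7, -0.8, 0.1]
gripper_width: 0.8
```

Request:
jog_arm --increments '[{"hand": 0,"offset": [0,-1.5,0],"twist": 0}]'

```text
time_s: 8.3
tool_pos: [603.3, 110.1, 81.5]
tool_rot: [3.141, -0.019, -0.0]
contact_force: [1.5, -1.2, -0.2]
gripper_width: 0.3
```

Request:
jog_arm --increments '[{"hand": 0,"offset": [0,-1.5,0],"twist": 0},{"hand": 0,"offset": [0,-1,0],"twist": 0}]'

```text
time_s: 8.55
tool_pos: [603.2, 112.7, 81.5]
tool_rot: [-3.142, 0.019, 0.0]
contact_force: [1.3, -2.0, 0.8]
gripper_width: 0.6
```

Request:
jog_arm --increments '[{"hand": 0,"offset": [0,-1,0],"twist": 0},{"hand": 0,"offset": [0,-1,0],"twist": 0}]'

```text
time_s: 8.8
tool_pos: [603.3, 114.6, 81.6]
tool_rot: [3.142, -0.019, -0.0]
contact_force: [1.2, -0.1, 0.4]
gripper_width: 0.3
```

Run:
```python
from plant import manip
import cv2
p=manip.grab_frame("side"); cv2.imwrite("pics/side3.png",cv2.resize(p["pixels"][80:240,200:380,::-1],None,fx=2.2,fy=2.2))
q=manip.grab_frame("top"); cv2.imwrite("pics/top3.png",cv2.resize(q["pixels"][130:235,100:310,::-1],None,fx=3.8,fy=3.8,interpolation=cv2.INTER_CUBIC))
print(manip.state()["tool_pos"],manip.state()["contact_force"])
```

```text
[603.18708934 114.76295918  81.53041356] [ 1.15139751 -0.64133209  0.40668048]
```

View pics/side3.png

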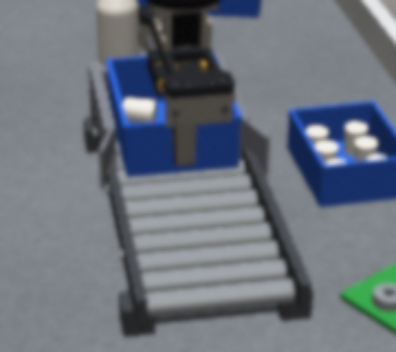

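View pics/top3.png

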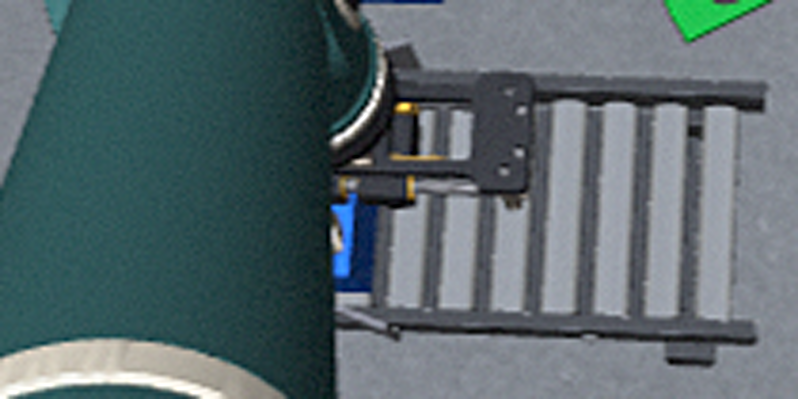

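Request:
jog_arm --increments '[{"hand": 0,"offset": [0,-1,0],"twist": 0},{"hand": 0,"offset": [0,-1,0],"twist": 0}]'

```text
time_s: 9.15
tool_pos: [603.2, 115.6, 81.5]
tool_rot: [3.14, -0.02, -0.001]
contact_force: [-0.2, -4.5, 0.2]
gripper_width: 0.0
```

Request:
jog_arm --increments '[{"hand": 0,"offset": [0,-1,0],"twist": 0},{"hand": 0,"offset": [0,-1,0],"twist": 0}]'

```text
time_s: 9.4
tool_pos: [603.2, 115.6, 81.5]
tool_rot: [3.138, -0.022, -0.002]
contact_force: [-1.2, -9.4, 3.8]
gripper_width: 0.7
```

Request:
jog_arm --increments '[{"hand": 0,"offset": [0,-1,0],"twist": 0},{"hand": 0,"offset": [0,-1,0],"twist": 0}]'

```text
time_s: 9.65
tool_pos: [603.1, 115.6, 81.5]
tool_rot: [3.136, -0.023, -0.003]
contact_force: [-0.9, -12.1, 4.8]
gripper_width: 0.6
```

The tote has stopped: the TCP no longer advances and the force has risen to 12 N. I'll back off, go up and check from the top camera.

Request:
jog_arm --increments '[{"hand": 0,"offset": [0,6,0],"twist": 0},{"hand": 0,"offset": [0,10,0],"twist": 0},{"hand": 0,"offset": [0,30,0],"twist": 0},{"hand": 0,"offset": [0,30,-30],"twist": 0},{"hand": 0,"offset": [-15,35,-40],"twist": 0},{"hand": 0,"offset": [-15,40,-40],"twist": 0},{"hand": 0.7,"offset": [-15,40,-20],"twist": 0},{"hand": 0.7,"offset": [-15,40,0],"twist": 0},{"hand": 0.7,"offset": [-15,40,0],"twist": 0},{"hand": 0.7,"offset": [-15,40,0],"twist": 0.8},{"hand": 0.7,"offset": [-15,30,0],"twist": 0},{"hand": 0.7,"offset": [0,0,0],"twist": 0},{"hand": 0.7,"offset": [0,0,0],"twist": 0}]'

```text
time_s: 11.28
tool_pos: [494.3, -217.8, 211.6]
tool_rot: [-3.14, 0.039, -0.001]
contact_force: [-0.1, -0.2, 0.2]
gripper_width: 63.8
```

Run:
```python
from plant import manip
import cv2,numpy as np
for n in("side","top"):
    p=manip.grab_frame(n); np.savez(f"{n}4.npz",**p); cv2.imwrite(f"pics/{n}4.png",p["pixels"][:,:,::-1])
cv2.imwrite("pics/top4c.png",cv2.resize(p["pixels"][130:235,100:310,::-1],None,fx=3.8,fy=3.8,interpolation=cv2.INTER_CUBIC))
print(manip.state()["tool_pos"],manip.state()["tool_rot"],manip.state()["contact_force"])
```

```text
[ 494.54387397 -217.37573205  211.54445794] [-3.14066499e+00  3.69472736e-02 -5.13828049e-04] [-0.81983174  0.0893045  -0.11452011]
```

View pics/top4.png

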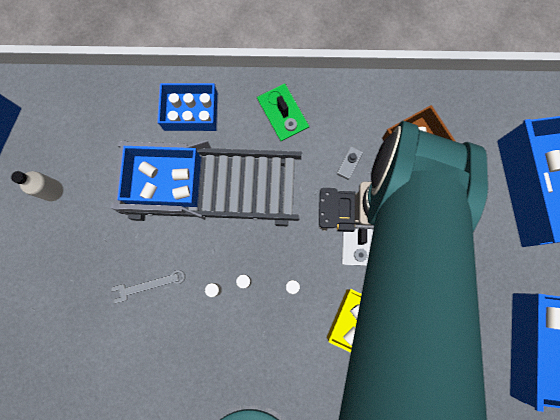

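View pics/top4c.png

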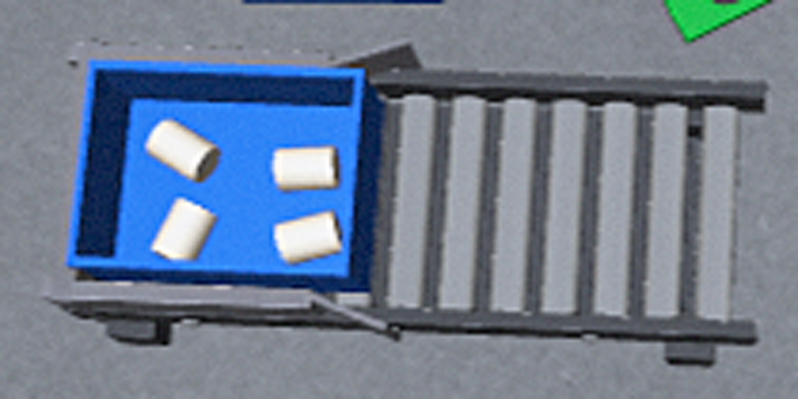

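View pics/side4.png

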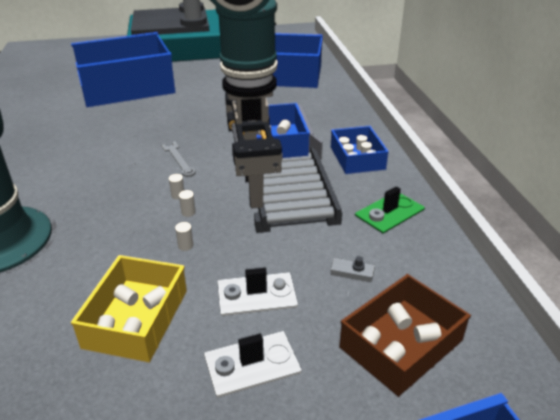

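Run:
```python
from h import *
T=dict(np.load("top4.npz"))
t=np.array([(91,61),(365,68),(349,276),(70,268)])/3.8+[100,130]-.37
L=[(59,79,30),(59,-79,30),(-59,-79,30),(-59,79,30)]
for a in t: print(ray(T,a,105).round(1))
r=least_squares(lambda p:(proj(T,rig([p[0],p[1],75,p[2]],L))-t).ravel(),[550,100,0]); print("tote",r.x.round(3),np.abs(r.fun).max())
# stop inner face predicted vs. seen: tote front face at y+79
```

```text
[666.2 285.6 105. ]
[664.9 127.8 105. ]
[543.3 129.6 105. ]
[544.8 286.5 105. ]
tote [ 6.04731e+02  2.07378e+02 -1.00000e-02] 0.8701834638883099
```

The tote centre fits at (604.7, 207.4), so its front face is at y ≈ 286.4 against the end stop at 285–286: it is home. In the side picture the ball is still in its tray at (280,284). Now I'll go over the tray handle.

Request:
jog_arm --increments '[{"hand": 0.7,"offset": [-2,13,0],"twist": 0},{"hand": 0.7,"offset": [-2.5,13.5,0],"twist": 0},{"hand": 0.7,"offset": [0,0,30],"twist": 0},{"hand": 0.7,"offset": [0,0,30],"twist": 0},{"hand": 0.7,"offset": [0,0,30],"twist": 0},{"hand": 0.7,"offset": [0,0,20],"twist": 0},{"hand": 0.7,"offset": [0,0,0],"twist": 0},{"hand": 0.7,"offset": [0,0,0],"twist": 0}]'

```text
time_s: 12.38
tool_pos: [489.1, -246.1, 102.3]
tool_rot: [3.141, -0.042, 0.002]
contact_force: [0.1, 0.6, -0.7]
gripper_width: 64.5
```

Run:
```python
from plant import manip
import cv2,numpy as np
from h import *
p=manip.grab_frame("side"); np.savez("side5.npz",**p)
cv2.imwrite("pics/side5.png",cv2.resize(p["pixels"][170:330,170:350,::-1],None,fx=3.5,fy=3.5,interpolation=cv2.INTER_CUBIC))
s=manip.state();print(s["tool_pos"],s["tool_rot"],s["contact_force"])
```

```text
[ 489.26241625 -246.04474071  102.57568494] [ 3.14044515e+00 -4.15360812e-02  2.49836180e-03] [ 0.4141009   0.04725039 -0.05614727]
```

View pics/side5.png

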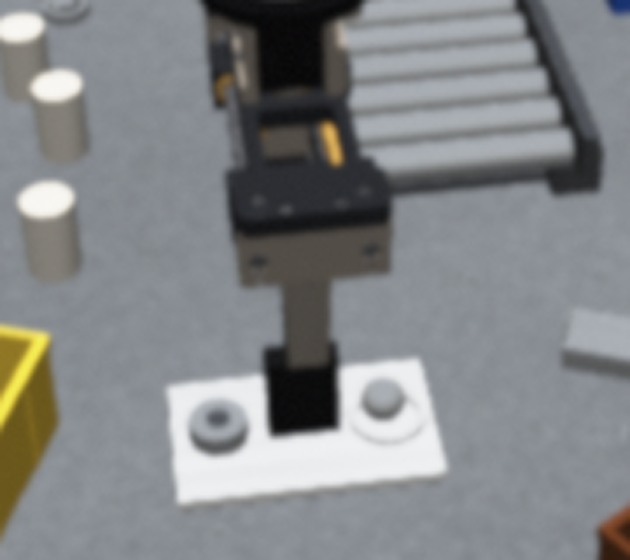

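The near finger (column 307) is in line with the handle (columns 268–338), and the ball is in its ring at (383,397). I'll descend with a 2 mm y correction.

Request:
jog_arm --increments '[{"hand": 0.7,"offset": [0,-2,15],"twist": 0},{"hand": 0.7,"offset": [0,0,18],"twist": 0},{"hand": 0.7,"offset": [0,0,18],"twist": 0},{"hand": 0.7,"offset": [0,0,15],"twist": 0},{"hand": 0.7,"offset": [0,0,0],"twist": 0},{"hand": 0.7,"offset": [0,0,0],"twist": 0}]'

```text
time_s: 13.18
tool_pos: [488.9, -243.5, 35.6]
tool_rot: [3.141, -0.041, 0.0]
contact_force: [0.2, -0.5, 0.6]
gripper_width: 64.5
```

Request:
jog_arm --increments '[{"hand": 0.3,"offset": [0,0,0],"twist": 0},{"hand": 0.25,"offset": [0,0,0],"twist": 0},{"hand": 0.2,"offset": [0,0,0],"twist": 0},{"hand": 0.15,"offset": [0,0,0],"twist": 0},{"hand": 0.1,"offset": [0,0,0],"twist": 0},{"hand": 0,"offset": [0,0,0],"twist": 0},{"hand": 0,"offset": [0,0,0],"twist": 0},{"hand": 0,"offset": [0,0,0],"twist": 0},{"hand": 0,"offset": [0,0,0],"twist": 0}]' --newtons 40

```text
time_s: 14.3
tool_pos: [488.7, -243.3, 35.6]
tool_rot: [-3.141, 0.041, 0.0]
contact_force: [-1.3, 1.0, 1.2]
gripper_width: 13.7
```

Gripped at 13.7 mm, which matches the 14 mm handle. Now a gentle lift.

Request:
jog_arm --increments '[{"hand": 0,"offset": [0,0,-2],"twist": 0},{"hand": 0,"offset": [0,0,-4],"twist": 0},{"hand": 0,"offset": [0,0,-8],"twist": 0},{"hand": 0,"offset": [0,0,-10],"twist": 0},{"hand": 0,"offset": [0,0,-10],"twist": 0},{"hand": 0,"offset": [0,0,-8],"twist": 0},{"hand": 0,"offset": [0,0,-5],"twist": 0},{"hand": 0,"offset": [0,0,-3],"twist": 0},{"hand": 0,"offset": [0,0,0],"twist": 0},{"hand": 0,"offset": [0,0,0],"twist": 0}]'

```text
time_s: 15.55
tool_pos: [488.5, -243.2, 85.3]
tool_rot: [-3.141, 0.041, 0.001]
contact_force: [-1.1, -0.4, -2.8]
gripper_width: 13.7
```

Run:
```python
from plant import manip
import cv2,numpy as np
from h import *
p=manip.grab_frame("side"); np.savez("side6.npz",**p)
cv2.imwrite("pics/side6.png",cv2.resize(p["pixels"][170:330,170:350,::-1],None,fx=3.5,fy=3.5,interpolation=cv2.INTER_CUBIC))
s=manip.state();print(s["tool_pos"],s["tool_rot"],s["contact_force"],s["gripper_width"])
```

```text
[ 488.48490309 -243.25025236   85.24686215] [-3.14112575e+00  4.09125464e-02  9.43236056e-04] [ 0.6273122  -0.49561339 -2.66118991] 13.634631974247434
```

View pics/side6.png

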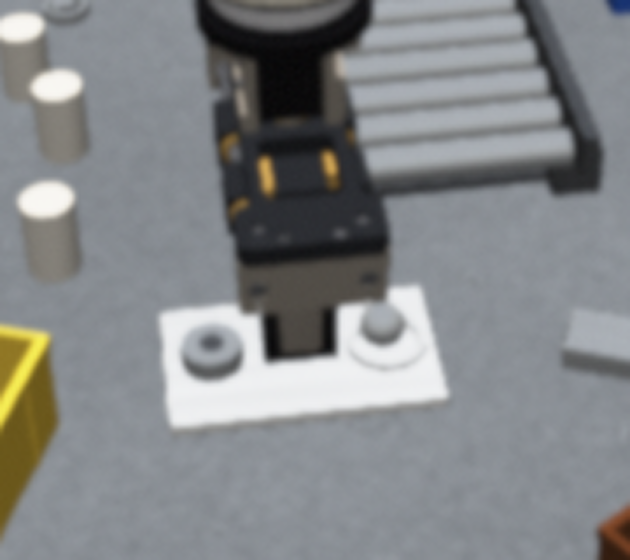

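Lifted cleanly: the tray is level, the ball is in the ring at (382,323), and the load is about 2.6 N. Now up, then across in gentle ramps.

Request:
jog_arm --increments '[{"hand": 0,"offset": [0,0,-5],"twist": 0},{"hand": 0,"offset": [0,0,-10],"twist": 0},{"hand": 0,"offset": [0,0,-15],"twist": 0},{"hand": 0,"offset": [0,0,-20],"twist": 0},{"hand": 0,"offset": [0,0,-20],"twist": 0},{"hand": 0,"offset": [0,0,-20],"twist": 0},{"hand": 0,"offset": [0,0,-20],"twist": 0},{"hand": 0,"offset": [0,0,-20],"twist": 0},{"hand": 0,"offset": [0,0,-15],"twist": 0},{"hand": 0,"offset": [0,0,-8],"twist": 0},{"hand": 0,"offset": [0,0,-4],"twist": 0},{"hand": 0,"offset": [0,0,0],"twist": 0},{"hand": 0,"offset": [0,0,0],"twist": 0}]'

```text
time_s: 17.23
tool_pos: [488.4, -243.2, 241.9]
tool_rot: [-3.141, 0.041, 0.002]
contact_force: [0.7, 0.5, -2.2]
gripper_width: 13.6
```

Request:
jog_arm --increments '[{"hand": 0,"offset": [1,-5,0],"twist": 0},{"hand": 0,"offset": [2,-10,0],"twist": 0},{"hand": 0,"offset": [3.5,-15,0],"twist": 0},{"hand": 0,"offset": [4.5,-20,0],"twist": 0},{"hand": 0,"offset": [4.5,-20,0],"twist": 0},{"hand": 0,"offset": [4.5,-20,0],"twist": 0},{"hand": 0,"offset": [4.5,-20,0],"twist": 0},{"hand": 0,"offset": [4.5,-20,0],"twist": 0},{"hand": 0,"offset": [4.5,-20,0],"twist": 0},{"hand": 0,"offset": [4.5,-20,0],"twist": 0},{"hand": 0,"offset": [4.5,-20,0],"twist": 0},{"hand": 0,"offset": [4.5,-20,0],"twist": 0},{"hand": 0,"offset": [4.5,-20,0],"twist": 0},{"hand": 0,"offset": [3.5,-15,0],"twist": 0},{"hand": 0,"offset": [2,-10,0],"twist": 0},{"hand": 0,"offset": [1,-5,0],"twist": 0},{"hand": 0,"offset": [0,0,0],"twist": 0},{"hand": 0,"offset": [0,0,0],"twist": 0}]'

```text
time_s: 19.48
tool_pos: [553.4, 14.3, 242.5]
tool_rot: [3.141, -0.043, -0.0]
contact_force: [0.2, 0.2, -2.7]
gripper_width: 13.9
```

Request:
jog_arm --increments '[{"hand": 0,"offset": [1,-5,0],"twist": 0},{"hand": 0,"offset": [2.5,-10,0],"twist": 0},{"hand": 0,"offset": [3.5,-15,0],"twist": 0},{"hand": 0,"offset": [5,-20,0],"twist": 0},{"hand": 0,"offset": [5,-20,0],"twist": 0},{"hand": 0,"offset": [5,-20,0],"twist": 0},{"hand": 0,"offset": [5,-20,0],"twist": 0},{"hand": 0,"offset": [5,-20,0],"twist": 0},{"hand": 0,"offset": [5,-20,0],"twist": 0},{"hand": 0,"offset": [5,-20,0],"twist": 0},{"hand": 0,"offset": [2.5,-12,0],"twist": 0},{"hand": 0,"offset": [1.5,-8,0],"twist": 0},{"hand": 0,"offset": [0,-4,0],"twist": 0},{"hand": 0,"offset": [0,0,0],"twist": 0},{"hand": 0,"offset": [0,0,0],"twist": 0},{"hand": 0,"offset": [0,0,0],"twist": 0}]'

```text
time_s: 21.48
tool_pos: [604.6, 207.2, 242.7]
tool_rot: [3.141, -0.042, 0.0]
contact_force: [-0.4, -0.6, -2.5]
gripper_width: 13.8
```

Run:
```python
from plant import manip
import cv2,numpy as np
from h import *
for n in("side","top"):
    p=manip.grab_frame(n); np.savez(f"{n}7.npz",**p)
    x0,y0=((200,40) if n=="side" else (70,80))
    cv2.imwrite(f"pics/{n}7.png",cv2.resize(p["pixels"][y0:y0+150,x0:x0+200,::-1],None,fx=4,fy=4,interpolation=cv2.INTER_CUBIC))
s=manip.state();print(s["tool_pos"],s["tool_rot"],s["contact_force"],s["gripper_width"],np.abs(s["dq"]).max(),s["joint_pos"])
```

```text
[604.51687455 207.44983435 242.63614309] [ 3.14117778e+00 -4.16854866e-02  9.58011874e-05] [-0.25648182 -1.08340589 -2.76949309] 13.709207501183991 0.003906701497751777 [-0.1946845   0.4548925  -0.2567873   1.60381581  0.12576505  1.09912808
 -2.08105276]
```

View pics/side7.png

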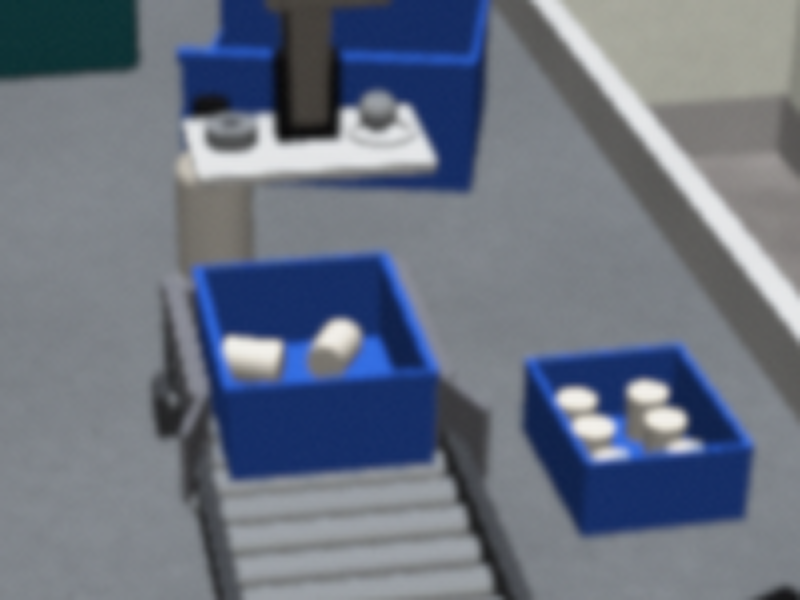

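View pics/top7.png

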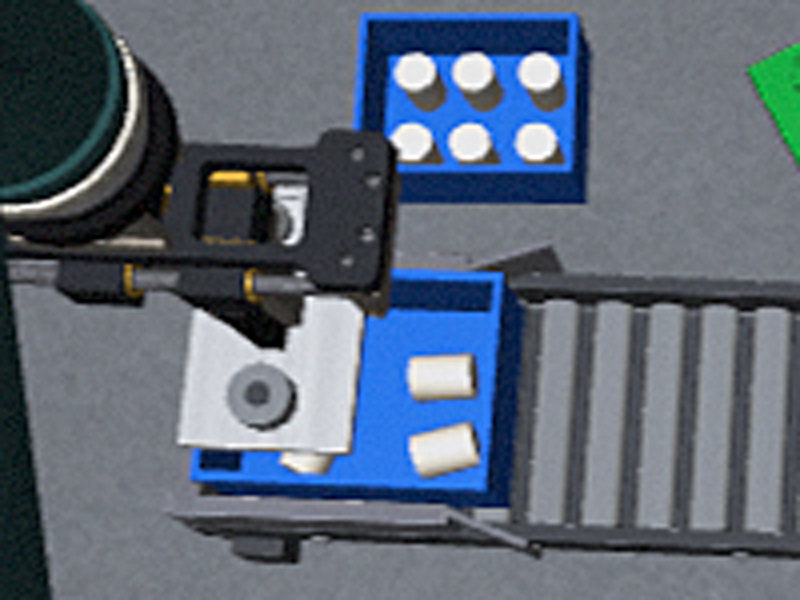

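The tray is over the tote and the ball is still in the pocket at side crop (377,108). I'll trim the height by 2 mm and check the tray level and tote pose against overlays.

Request:
jog_arm --increments '[{"hand": 0,"offset": [0,0,1],"twist": 0},{"hand": 0,"offset": [0,0,1],"twist": 0},{"hand": 0,"offset": [0,0,0],"twist": 0},{"hand": 0,"offset": [0,0,0],"twist": 0},{"hand": 0,"offset": [0,0,0],"twist": 0},{"hand": 0,"offset": [0,0,0],"twist": 0},{"hand": 0,"offset": [0,0,0],"twist": 0},{"hand": 0,"offset": [0,0,0],"twist": 0}]'

```text
time_s: 22.58
tool_pos: [604.5, 207.8, 240.6]
tool_rot: [3.141, -0.041, 0.0]
contact_force: [-1.0, -0.2, -1.8]
gripper_width: 13.6
```

Run:
```python
from plant import manip
from h import *
c=manip.grab_frame("side"); s=manip.state(); tp=s["tool_pos"]
print(tp,s["tool_rot"],s["contact_force"],np.abs(s["dq"]).max(),s["time_s"])
p=[tp[0]+.5,tp[1]-.3,tp[2]-35.6,-.027]; q=[604.7,206.9,75,-.011]
im=cv2.resize(c["pixels"][40:190,200:350,::-1],None,fx=4,fy=4,interpolation=cv2.INTER_CUBIC)
def poly(p,L,col): cv2.polylines(im,[np.int32((proj(c,rig(p,L))+.5-[200,40])*4)],True,col,1)
poly(p,[(65,40,8),(65,-40,8),(-65,-40,8),(-65,40,8)],(0,0,255))
th=np.linspace(0,6.28,30); poly(p,[(42+15*np.cos(a),15*np.sin(a),11) for a in th],(0,255,0))
poly(q,[(59,79,30),(59,-79,30),(-59,-79,30),(-59,79,30)],(0,255,255))
cv2.imwrite("pics/final.png",im)
```

```text
[604.47426873 207.7951575  240.5576589 ] [ 3.14127141e+00 -4.08307080e-02 -4.35034400e-05] [-0.36559729  0.59504064 -3.14039811] 0.0013548781336145971 22.625
```

View pics/final.png

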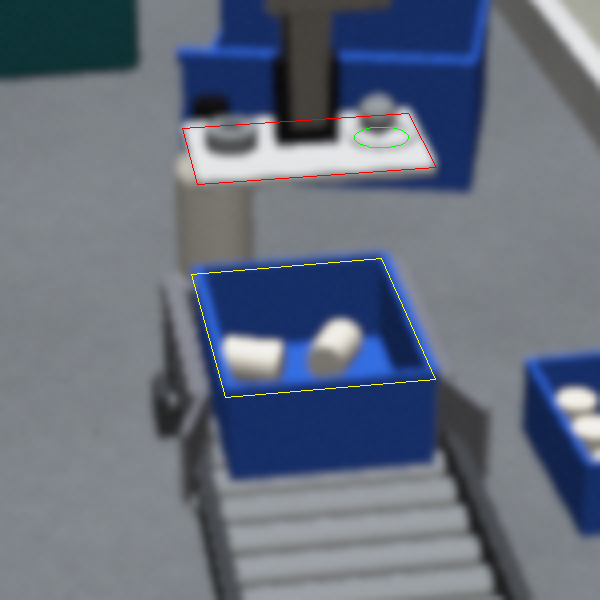

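The overlays agree to about 1.5 px, the same offset as at the start, so it is calibration bias. The tray is level, the ball is in its pocket, the tote is home and the arm is still.

```bash
python3 -c "
from plant import manip
print(manip.hand_in())"
```

```text
the job is handed in; nothing more can be done
None
```

The job is done and handed in at about 22.6 s, with no verdict reported. The tote is home, and the arm is holding the ball tray level over the middle of it.

- **Tote:** I pushed it along the rollers with shut fingers until it stopped moving and the push rose to about 12 N. The top camera then put its centre at about (604.7, 207.4), so its front face is at y ≈ 286.4 against an end stop measured at 285–286. It looked unmoved in the later pictures.
- **Ball tray:** I gripped the white tray with the ball by its handle (13.7 mm opening, 40 N set), lifted it and carried it across in gentle ramps. I did not touch the spare or the green look-alike.
- **Last checks:**
  - The tool was at (604.5, 207.8, 240.6), which puts the tray's underside about 100 mm above the rim.
  - The arm was still, and the force was only the tray's weight (about 3 N).
  - The ball showed in its pocket.
- **Disagreement:** The side-view overlays sat about 1.5 px off for both tray and tote. I took this as calibration bias, since the tote's overlay showed about the same offset at the start. It leaves perhaps 1° of doubt about how level the tray is.

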